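# Demagnetise a case knife on the watchmaker's bench

## Robot

A 6-joint arm with a two-finger parallel gripper is mounted at the origin on the work surface. World frame = base frame: x ahead of the robot, y to its left, z up, the work surface at z = 0. Lengths are in m, angles in degrees, forces in N, time in s.
With the tool pointing down it reaches from about 0.375 to 0.9 m from the base axis. Payload 3.1 kg.
Tool frame: the origin (TCP) lies on the centre line of the jaws, within the pads' length; the fingertips stand 22 mm ahead of it and the grasp point (between the pads) lies 3 mm ahead of it; y points along the fingers, z is the direction in which the jaws open and shut, and the axes are right-handed (so a half turn about y gives the same grasp; the last joint's range is limited). The gripper opens to 87 mm and grips with 3 to 60 N. Pads are 19 mm wide; open, the fingers measure 117 mm over their backs; the gripper's body (75 mm by 190 mm) begins 51 mm behind the grasp point.
Start: joints at [-77.722, 30.224, 82.088, -0, 67.689, -10.227], TCP at [0.239, -0.577, 0.245] pointing down, gripper open.
Joint ranges: [-176.69, 176.69], [-43.24, 126.21], [12.49, 139.97], [-82, 262], [0, 151.66], [-163.58, 163.58]. Speed limits (degrees/s): [159.86, 159.86, 180, 180, 180, 180].

## Interface

Orientations are given as a 3x3 rotation matrix whose columns are the frame's x, y, z axes.
In Python, from rig import bot gives the robot as it stands.
- The arm moves only by the tool jog_arm, never from a script. Its argument "motion" is one flat list of numbers, 6 for each row, row after row: the shift along the tool's x, y, z in mm, then the turn, a rotation vector about the tool's x, y, z in degrees. A call has 1 to 20 rows; each row is the pose to reach, as a shift and turn from the pose commanded when the call began, along the tool's axes at that moment; what a row does not reach only later rows make up. A row lasts 1/8 s, in which the tool goes at most 62.5 mm and 10.7 degrees, less where a joint would pass 70% of its speed; a pose out of reach is approached as far as the arm can. A call with a gripper value outside its range is refused whole. "gripper" is the opening, from 0 (shut) to 1 (fully open), set as the call begins (left out, the last holds). The fingers move at their own pace and stop on an object; the grip force is fixed at half the most. Time passes only in rows, so rows that repeat a pose let the fingers close. It gives the time, the measured TCP pose, the force and the opening at its end, in the units of the state.
- bot.read_state(): the state, without advancing time (a new reading comes with each control period).
- bot.capture(name): name is "side" or "top" or "wrist"; returns (picture, depth): 400x640x3 uint8, red, green, blue; 400x640 float32, m along the optical axis (not along the pixel's ray), 0 where there is no reading.
- bot.get_calibration(name): a dict with "mtx" (3x3 intrinsics, pixels), "pose" (4x4, takes a point from camera to world coordinates); the wrist camera has in their place "hand_eye" (4x4, takes a point from camera to tool coordinates, whose origin is the TCP and whose axes are the tool frame's). Camera axes: x right, y up, looking along -z (the intrinsics and any distortion apply to the point x, -y, -z); pixel columns grow to the right and rows downward; lengths in m; the calibration is good to about 2 mm. A picture is of the moment at which its call begins: read the wrist's pose just before it. get_calibration takes no time and is no camera call.
- bot.hand_in(): hands the job in, once; it reports no verdict.
The state is a dict: "time_s": time; "joint_positions": joint angles; "qvel": joint speeds; "tau": joint torques, N m; "position": TCP position; "tcp_rot": TCP orientation; "force": force on the tool from outside, world axes, zero at the start; "moment": the same for the moment, N m; "opening": opening from 0.0 (shut) to 1.0 (fully open).
Only numpy, scipy, OpenCV 4.12 (cv2) and the standard library are available. Lean on these libraries where they do the work, as an engineer would, in place of code of your own. Each camera call takes 0.05 s, during which the arm holds its last target.

## Task

Demagnetise the case knife: lift it out of the tool rack and put its blade straight down into the demagnetiser's slot until its brass shoulder sits fully home on the slot's collar, then let go of it. Next turn the demagnetiser's spring-return strength dial clockwise past its first two clicks to the third (the mark with three dots) and hold it there against its spring; finish while still holding the dial at the third click, with the knife still standing home in the slot. Leave everything else on the bench where it is.

Things in the scene. Friction and masses are not known exactly. Their poses are not given: they have to be found in the camera images.
- knife: case knife, upright (blade down) in one of the rack's slots, 70 g. Only tool with a flat slab handle: dark wood, 28 mm wide (own y) x 16 thick (own x), 6 to 78 mm above the origin = centre of the underside of its brass shoulder (30 (y) x 16 (x) x 6 mm). Steel blade below: 18 wide (y), 3 thick (x), 38 mm long, narrower tip. Grip across the 16 mm. Either way round fits.
- rack: wooden tool rack, fixed, 75 x 190 mm; top face of its board (60 (x) x 190 (y) x 12 mm) 64 mm above the origin (centre of underside). Three slots, 6 (x) x 21 (y) mm, at y = -60, 0, +60 mm; the knife, a screwdriver (round metal handle) and a file (pear-shaped wooden handle, 26 mm across) stand in them in any order, the two others 67 mm tall above the board.
- demag: bench demagnetiser, fixed: grey box 150 (x) x 260 (y) mm, flat top 72 mm above the origin (centre of its underside, on the bench mat). On top, seen from the robot's side (-x, where the pilot lamp and mains rocker are): slot in a black collar at the right (y = -70 mm), dial at the left (y = +70 mm), a flat meter under 7 mm high at the rear in between.
- slot (a point): centre of the slot's mouth, on top of its black collar (46 x 62 mm, 6 mm high), axes as the demagnetiser's. The slot is vertical, 21 mm long (y), 5.5 mm wide (x), over 50 mm deep, with a 2 mm chamfer round the mouth. With the knife home, its origin lies on this point, upright, its width along the slot.
- dial_bar: grip bar of the dial, black plastic: 44 mm long (own x), 12 mm wide (own y), from 6 to 32 mm above its origin, which lies on the dial's vertical axis 1.5 mm above the demagnetiser's top; under the bar a flat round skirt, 27 mm radius, 6 mm high. Own +x is the pointer end: white line on top and down that end. It turns with the dial, whose axis stays put.
- dial (a joint): angle of the dial, rad: 0 at rest, growing clockwise seen from above, end stop 1.65. Clicks at 0.4, 0.8, 1.2, 1.6, marked by one to four dots (ring at 0). A spring drives it back to 0 from everywhere (clicks are felt but do not hold): about 0.06 N m at 0, 0.16 N m at the third click, plus or minus 0.04 N m from the clicks.
- screwdriver: small screwdriver with round metal handle standing in the rack; leave alone
- file: file with pear-shaped wooden handle standing in the rack; leave alone
- watch_case: steel watch case, 42 mm round and 11 mm high, on the mat in front of the demagnetiser; leave alone
- case_back: steel case back, a disc 34 mm across and 4.5 mm high, on the mat behind the demagnetiser; leave alone
- loupe: black eye loupe, 36 mm across and 32 mm high, on the mat behind the rack; leave alone
- movement: movement holder, 60 x 45 mm, with a brass movement, 15 mm high, on the mat in front of the rack; leave alone
Mind the look-alikes: they are no part of the job. Of the things that look like the knife, the middle-sized one is meant.

How it is judged:
By the outcome, as a careful person would: the job done as asked, in the order asked, and still so for the second after the job is handed in, while the arm keeps its last pose, push and grip.
It also fails if it takes over 51 s, if anything falls off the work surface, if the arm or the gripper's body presses on something with over 40 N, if the wrist force passes 120 N, or if a joint passes its speed limit or range.

## Working session

There is one attempt and no reset: what is moved stays moved. The work goes in short steps, Python scripts to look and compute and a tool call to move; the robot and the scene stay as the last step left them, time stands still between calls to the robot, and variables do not carry over. Pictures are saved under pics/ and viewed, and the job is handed in when it is done.

Besides the shell and the picture viewer there is one more tool, called after "Request:" by a JSON object that holds its "fn" and its "kwargs", one argument or row to a line. jog_arm: Moves the arm, as the interface text tells. Its arguments: {"type":"object","properties":{"motion":{"type":"array","items":{"type":"number"}},"gripper":{"type":"number"}},"required":["motion"]}

```bash
ls; mkdir -p pics
python3 - <<'E'
from rig import bot
import cv2,numpy as np
s=bot.read_state(); print(s)
for n in ["side","top","wrist"]:
    im,d=bot.capture(n); cv2.imwrite(f"pics/{n}0.png",im[:,:,::-1]); np.save(f"{n}0d.npy",d); np.save(f"{n}0.npy",im)
    print(n,bot.get_calibration(n))
E
```

```text
pics
{'time_s': 0.0, 'joint_positions': array([-7.77206809e+01,  3.02795327e+01,  8.21552993e+01, -1.06232929e-03,
        6.76883391e+01, -1.02268281e+01]), 'qvel': array([ 0.02826099, -0.00672221,  0.00214169,  0.01793136,  0.03646709,
       -0.02168821]), 'tau': array([-6.63575083e-04, -4.40047753e+01, -1.76594585e+01,  6.33482030e-02,
        5.81541855e-02, -1.56909950e-04]), 'position': array([ 0.239121  , -0.57671936,  0.24357153]), 'tcp_rot': array([[-9.23835855e-01, -4.73962381e-04,  3.82788570e-01],
       [-3.82788689e-01,  2.09691110e-03, -9.23833547e-01],
       [-3.64811254e-04, -9.99997689e-01, -2.11862910e-03]]), 'force': array([ 0.14830398, -0.27602162,  0.28534182]), 'moment': array([ 0.00907898, -0.00771453,  0.01534874]), 'opening': 1.001466692912346}
side {'mtx': array([[481.37226135,   0.        , 318.32358693],
       [  0.        , 481.37226135, 204.06252646],
       [  0.        ,   0.        ,   1.        ]]), 'pose': array([[-0.99159165,  0.07574675, -0.10492104,  0.4697618 ],
       [-0.12930586, -0.6119095 ,  0.78028633,  0.71525345],
       [-0.00509803
[... 348 characters left out ...]
[-0.99960371,  0.02549276,  0.01193879,  0.0430924 ],
       [ 0.01334882,  0.05587703,  0.99834842,  0.98975202],
       [ 0.        ,  0.        ,  0.        ,  1.        ]])}
wrist {'mtx': array([[311.90896481,   0.        , 317.28965967],
       [  0.        , 311.90896481, 195.72969107],
       [  0.        ,   0.        ,   1.        ]]), 'hand_eye': array([[-1.52262929e-04, -9.54042076e-01, -2.99672644e-01,
        -8.26593575e-02],
       [-8.00178384e-05,  2.99672658e-01, -9.54042081e-01,
        -1.42095578e-01],
       [ 9.99999985e-01, -1.21286085e-04, -1.21969421e-04,
         3.28663544e-06],
       [ 0.00000000e+00,  0.00000000e+00,  0.00000000e+00,
         1.00000000e+00]])}
```

View pics/side0.png

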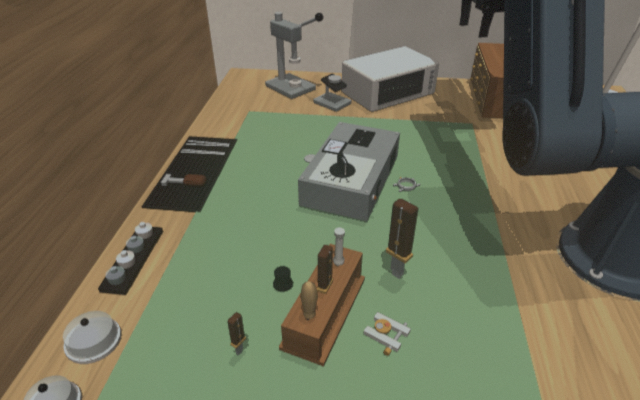

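View pics/top0.png

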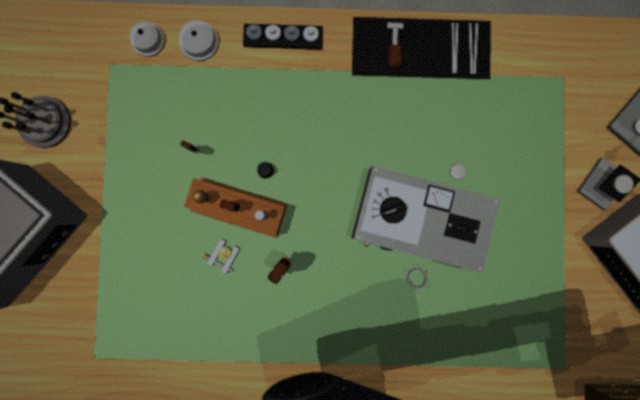

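View pics/wrist0.png

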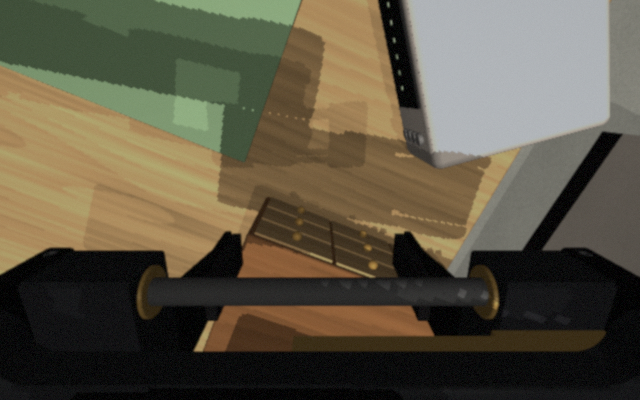

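```bash
cat > h.py <<'E'
import numpy as np,cv2
from rig import bot
def cal(n,s=None):
    c=bot.get_calibration(n)
    if n=="wrist":
        T=np.eye(4);T[:3,:3]=s["tcp_rot"];T[:3,3]=s["position"]
        return c["mtx"],T@c["hand_eye"]
    return c["mtx"],c["pose"]
def ray(K,P,u,v):
    d=np.stack([(np.asarray(u,float)-K[0,2])/K[0,0],-(np.asarray(v,float)-K[1,2])/K[1,1],-np.ones(np.shape(u))],-1)
    return P[:3,3],d@P[:3,:3].T
def onz(K,P,u,v,z):
    o,d=ray(K,P,u,v); t=(z-o[2])/d[...,2]; return o+d*t[...,None]
def cloud(K,P,D):
    v,u=np.mgrid[:D.shape[0],:D.shape[1]]
    o,d=ray(K,P,u,v); X=o+d*D[...,None]; X[D==0]=np.nan; return X
def proj(K,P,X):
    c=(np.asarray(X)-P[:3,3])@P[:3,:3]
    return np.stack([K[0,2]+K[0,0]*c[...,0]/-c[...,2],K[1,2]+K[1,1]*c[...,1]/c[...,2]],-1)
E
python3 - <<'E'
from h import *
im=np.load("top0.npy");D=np.load("top0d.npy");K,P=cal("top");X=cloud(K,P,D)
for n,(u,v) in dict(mat=(330,120),mat2=(150,320),rack=(245,210),knife=(231,205),file=(200,197),sd=(260,214),big=(279,267),small=(186,145),demag=(410,240),demag2=(480,250),meter=(440,197),dial=(393,209),collar=(460,228)).items(): print(n,X[v,u].round(4))
c=im[130:300,160:340][:,:,::-1]; cv2.imwrite("pics/topA.png",cv2.resize(c,None,fx=4.4,fy=3.5*4.4/3.5*0.8,interpolation=cv2.INTER_CUBIC))
c=im[150:290,340:520][:,:,::-1]; cv2.imwrite("pics/topB.png",cv2.resize(c,None,fx=4,fy=4,interpolation=cv2.INTER_CUBIC))
im=np.load("side0.npy")
c=im[110:260,290:440][:,:,::-1]; cv2.imwrite("pics/sideB.png",cv2.resize(c,None,fx=4,fy=4,interpolation=cv2.INTER_CUBIC))
E
```

```text
mat [0.7194 0.0122 0.0056]
mat2 [ 2.888e-01  3.776e-01 -1.000e-04]
rack [0.5216 0.1779 0.0665]
knife [0.5284 0.192  0.145 ]
file [0.5422 0.2522 0.1296]
sd [0.5136 0.1406 0.1321]
big [0.4214 0.1005 0.1671]
small [0.6441 0.2928 0.0899]
demag [ 0.4707 -0.1484  0.0731]
demag2 [ 0.4547 -0.285   0.0774]
meter [ 0.5566 -0.2058  0.076 ]
dial [ 0.5297 -0.108   0.1077]
collar [ 0.4963 -0.2616  0.0264]
```

View pics/topA.png

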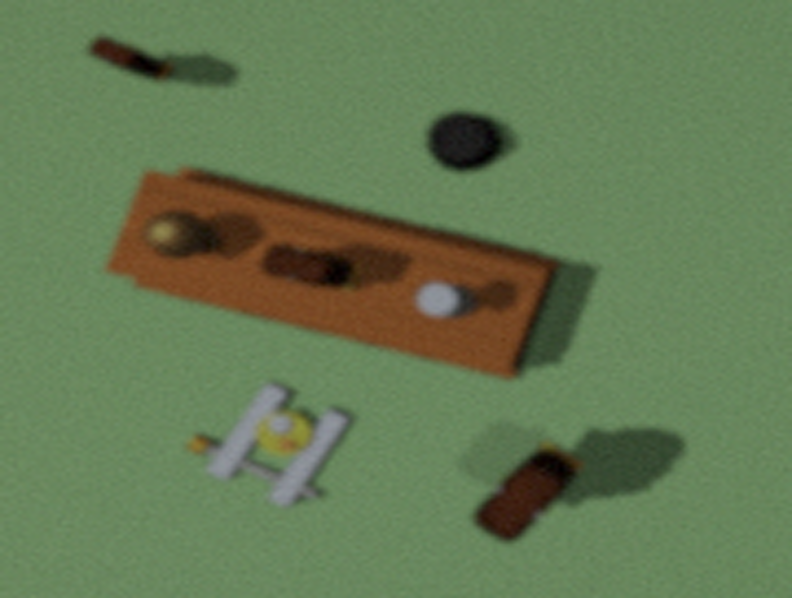

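View pics/topB.png

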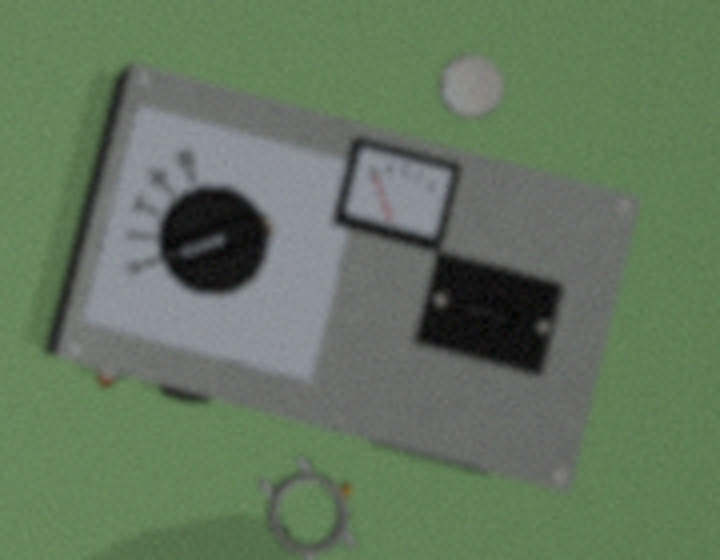

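View pics/sideB.png

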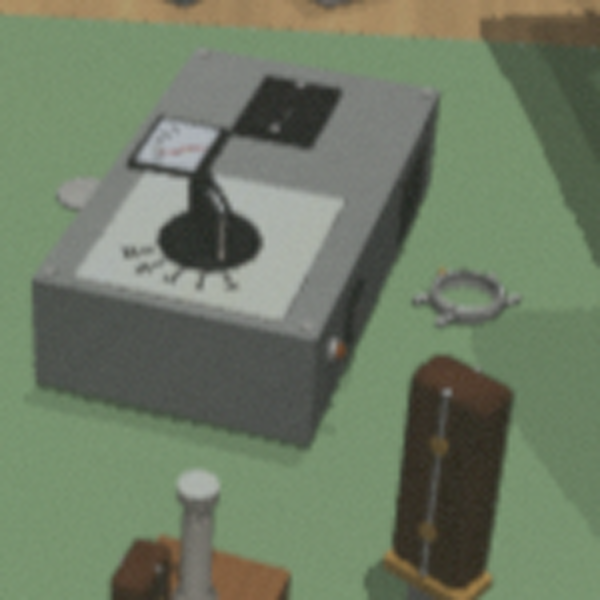

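Run:
```python
from h import *
im=np.load("top0.npy");D=np.load("top0d.npy");K,P=cal("top");X=cloud(K,P,D)
hsv=cv2.cvtColor(im,cv2.COLOR_RGB2HSV)
sub=X[100:280,300:350].reshape(-1,3); print("mat z med",np.nanmedian(sub[:,2]),np.nanmedian(X[100:130,420:520,2]),np.nanmedian(X[320:350,120:220,2]),np.nanmedian(X[90:130,120:170,2]))
for n,(u0,u1,v0,v1) in dict(dtop=(420,440,225,245),dtop2=(475,490,230,250),rtop=(272,282,205,225)).items(): print(n,np.nanmedian(X[v0:v1,u0:u1,2]))
def rect(mask,z,name):
    n,l,st,_=cv2.connectedComponentsWithStats(mask.astype(np.uint8)); k=1+np.argmax(st[1:,4]); m=(l==k).astype(np.uint8)
    c=max(cv2.findContours(m,cv2.RETR_EXTERNAL,cv2.CHAIN_APPROX_NONE)[0],key=cv2.contourArea)[:,0]
    W=onz(K,P,c[:,0],c[:,1],z)[:,:2]
    r=cv2.minAreaRect((W*1000).astype(np.float32)); b=cv2.boxPoints(r)
    print(name,st[k],"rect mm",np.round(r[0],1),np.round(r[1],1),r[2].__round__(2)); 
    return m
H,S,V=[hsv[...,i].astype(int) for i in range(3)]
roi=np.zeros(H.shape,bool); roi[150:290,340:520]=1
g=roi&~((H>45)&(H<90)&(S>50))&(V>75)&(S<60)
g=cv2.morphologyEx(g.astype(np.uint8),cv2.MORPH_CLOSE,np.ones((3,3)));m=rect(g,.072,"demag"); 
roi2=np.zeros(H.shape,bool); roi2[207:247,438:485]=1
m2=rect(roi2&(V<70),.078,"collar")
roi3=np.zeros(H.shape,bool); roi3[170:250,170:300]=1
br=roi3&(H<18)&(S>110)&(V>85)
m3=rect(cv2.morphologyEx(br.astype(np.uint8),cv2.MORPH_CLOSE,np.ones((5,5))),.064,"rack")
roi4=np.zeros(H.shape,bool); roi4[185:235,365:420]=1
m4=rect(roi4&(V<70),.0795,"skirt")
o=im[:,:,::-1].copy()
for m in (m,m2,m3,m4):
    cv2.drawContours(o,cv2.findContours(m,cv2.RETR_EXTERNAL,cv2.CHAIN_APPROX_NONE)[0],-1,(0,0,255),1)
cv2.imwrite("pics/topseg.png",cv2.resize(o[140:290,170:510],None,fx=2.35,fy=2.35,interpolation=cv2.INTER_NEAREST))
```

```text
mat z med 0.003317061559657275 0.003496840122444611 0.0030829817351163413 0.002894983359831127
dtop 0.07552366579199521
dtop2 0.07591650733387484
rtop 0.06697658224761083
demag [ 353  166  147  107 8750] rect mm [ 511.9 -181. ] [262.4 154.3] 76.4
collar [438 207  43  37 796] rect mm [ 504.7 -238.7] [88.  56.4] 75.49
rack [ 185  178   99   59 2363] rect mm [526.8 199.1] [192.7  67.4] 72.56
skirt [380 197  27  26 529] rect mm [ 529.6 -112.9] [48.9 51.1] 1.42
```

View pics/topseg.png

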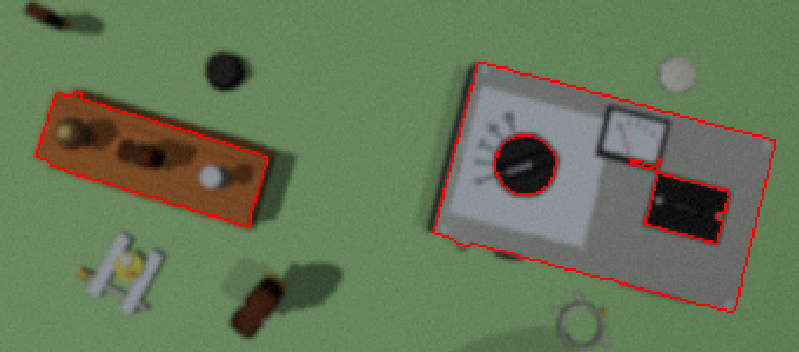

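```bash
cat >> h.py <<'E'
from scipy.spatial.transform import Rotation as Ro
def Rz(a):
    a=np.deg2rad(a); z=np.array([np.cos(a),np.sin(a),0]); y=np.array([0,0,-1.]); return np.stack([np.cross(y,z),y,z],1)
def mv(p,a,p0=None,a0=None):
    "move from commanded/measured pose to TCP p with jaw axis z at angle a"
    s=bot.read_state(); R=s["tcp_rot"]; q=s["position"]
    if p0 is not None: R=Rz(a0); q=np.array(p0)
    print("shift mm",(R.T@(np.array(p)-q)*1000).round(1),"rot deg",np.rad2deg(Ro.from_matrix(R.T@Rz(a)).as_rotvec()).round(2))
E
python3 -c "
from h import *
mv([.505,-.22,.26],-13.6)"
```

```text
shift mm [-382.2  -15.7 -228. ] rot deg [  0.08 -53.89  -0.06]
```

Request:
{"fn": "jog_arm", "kwargs": {
  "motion": [-382,-16,-228,0,-53.9,0,-382,-16,-228,0,-53.9,0,-382,-16,-228,0,-53.9,0,-382,-16,-228,0,-53.9,0,-382,-16,-228,0,-53.9,0,-382,-16,-228,0,-53.9,0,-382,-16,-228,0,-53.9,0,-382,-16,-228,0,-53.9,0,-382,-16,-228,0,-53.9,0,-382,-16,-228,0,-53.9,0,-382,-16,-228,0,-53.9,0,-382,-16,-228,0,-53.9,0]
}}

```text
time_s: 1.65
position: [0.5044, -0.2216, 0.2605]
tcp_rot: [[-0.237, -0.0, 0.972], [-0.972, -0.0, -0.237], [0.0, -1.0, -0.0]]
force: [-0.1, -0.1, 0.0]
opening: 1.003
```

Run:
```python
from h import *
s=bot.read_state(); print(s["time_s"],s["position"],s["tcp_rot"].round(4),s["qvel"].round(2))
im,D=bot.capture("wrist"); np.savez("w1.npz",im=im,D=D,R=s["tcp_rot"],p=s["position"])
cv2.imwrite("pics/w1.png",im[:,:,::-1])
```

```text
1.65 [ 0.50437465 -0.22155988  0.26051581] [[-2.369e-01 -1.000e-04  9.715e-01]
 [-9.715e-01 -0.000e+00 -2.369e-01]
 [ 0.000e+00 -1.000e+00 -1.000e-04]] [ 0.52 -0.09 -0.05 -0.01 -0.04  0.06]
```

View pics/w1.png

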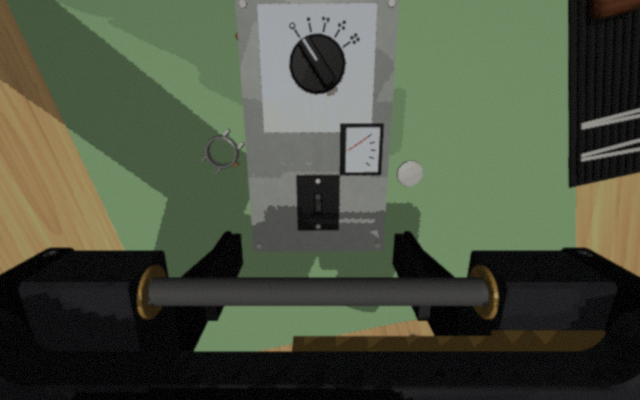

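Run:
```python
from h import *
w=np.load("w1.npz");im=w["im"];D=w["D"];K,P=cal("wrist",dict(tcp_rot=w["R"],position=w["p"]));X=cloud(K,P,D)
V=cv2.cvtColor(im,cv2.COLOR_RGB2HSV)[...,2]
print("z top",np.nanmedian(X[140:165,270:330,2]),"collar",np.nanmedian(X[180:228,300:312,2]),"mat",np.nanmedian(X[100:140,400:500,2]),"dial",X[63,318])
cr=im[165:245,280:360][:,:,::-1]; cv2.imwrite("pics/w1slot.png",cv2.resize(cr,None,fx=7,fy=7,interpolation=cv2.INTER_CUBIC))
cr=im[5:105,270:370][:,:,::-1]; cv2.imwrite("pics/w1dial.png",cv2.resize(cr,None,fx=6,fy=6,interpolation=cv2.INTER_CUBIC))
def rc(m,z,name):
    n,l,st,_=cv2.connectedComponentsWithStats(m.astype(np.uint8)); k=1+np.argmax(st[1:,4])
    c=max(cv2.findContours((l==k).astype(np.uint8),cv2.RETR_EXTERNAL,cv2.CHAIN_APPROX_NONE)[0],key=cv2.contourArea)[:,0]
    r=cv2.minAreaRect(((onz(K,P,c[:,0],c[:,1],z)[:,:2])*1000).astype(np.float32)); print(name,st[k],np.round(r[0],1),np.round(r[1],1),round(r[2],2))
def roi(m,u0,u1,v0,v1):
    o=np.zeros_like(m);o[v0:v1,u0:u1]=m[v0:v1,u0:u1];return cv2.morphologyEx(o.astype(np.uint8),cv2.MORPH_CLOSE,np.ones((5,5)))
for t in (60,75,90): rc(roi(V<t,290,345,172,236),.081,f"collar{t}")
for t in (60,75,90): rc(roi(V<t,280,352,30,98),.0825,f"skirt{t}")
for z,uv in ((.075,[(242,4),(391,4),(260,246),(378,246)]),): print("screws",[(onz(K,P,np.array(u),np.array(v),z)*1000).round(1)[:2] for u,v in uv])
```

```text
z top 0.07686339518292182 collar 0.08291308067612285 mat 0.00492346829917123 dial [ 0.5312916  -0.11345804  0.11029897]
collar60 [ 297  172   48   59 2359] [ 501.  -246.8] [67.4 49.7] 75.19
collar75 [ 296  172   49   61 2460] [ 500.2 -247.8] [69.8 50.8] 75.13
collar90 [ 290  172   55   64 2977] [ 497.3 -249.1] [72.6 60.8] 76.3
skirt60 [ 290   34   55   60 2526] [ 530.8 -111.6] [51.3 51.1] 30.09
skirt75 [ 290   34   55   60 2577] [ 530.8 -111.7] [51.8 51.5] 76.3
skirt90 [ 290   30   59   64 2660] [ 531.6 -110.7] [55.2 52.7] 51.32
screws [array([475.9, -44.6]), array([609.5, -77.1]), array([ 420.5, -284.9]), array([ 553.5, -317.3])]
```

View pics/w1slot.png

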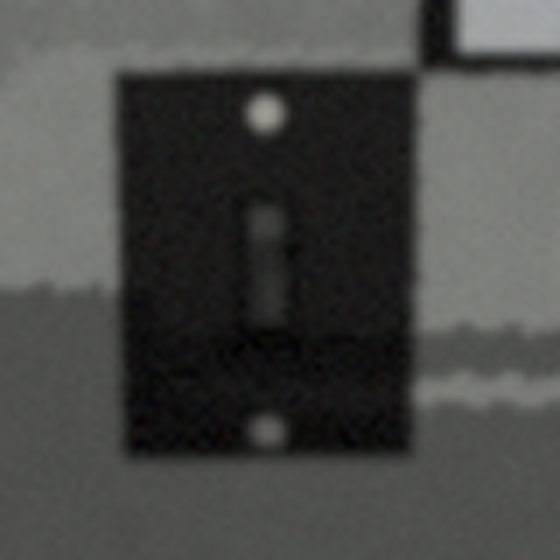

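View pics/w1dial.png

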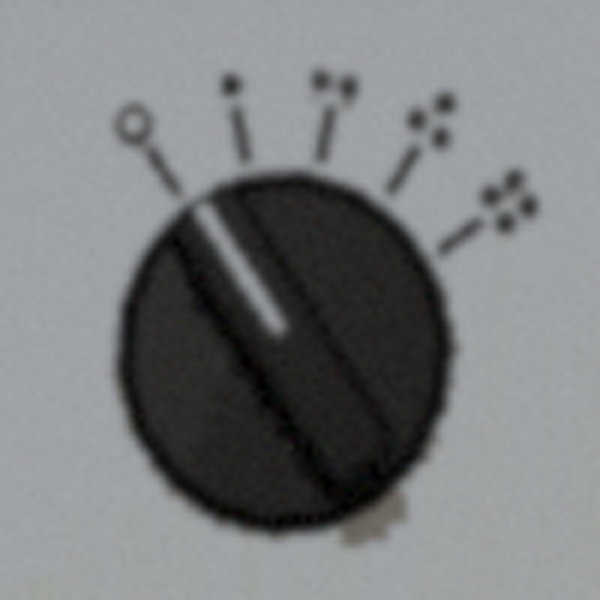

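Run:
```python
from h import *
w=np.load("w1.npz");K,P=cal("wrist",dict(tcp_rot=w["R"],position=w["p"]))
def f(c,u0,v0,k,z): 
    c=np.array(c,float); return (onz(K,P,u0+(c[:,0]+.5)/k-.5,v0+(c[:,1]+.5)/k-.5,z)[:,:2]*1000).round(1)
print("corners",f([(118,72),(414,72),(412,458),(126,458)],280,165,7,.081).tolist(), f([(118,72),(414,72),(412,458),(126,458)],280,165,7,.081).mean(0))
s=f([(265,113),(267,432)],280,165,7,.081);d=s[0]-s[1];print("screws",s.tolist(),s.mean(0),np.linalg.norm(d),np.degrees(np.arctan2(d[1],d[0])))
print("slot",f([(268,200),(268,330),(268,265),(248,265),(290,265)],280,165,7,.081).tolist())
b=f([(203,210),(282,330)],270,5,6,.1085);d=b[0]-b[1];print("bar",b.tolist(),np.degrees(np.arctan2(d[1],d[0])))
e=f([(205,180),(395,440)],270,5,6,.1085) 
c=f([(120,350),(450,350),(285,172),(285,530)],270,5,6,.0825); print("skirt",c.tolist(),[(c[0]+c[1])/2,(c[2]+c[3])/2])
ctr=np.array([530.8,-111.6])
for n,l in dict(ring=[(133,125),(165,175)],one=[(231,85),(242,135)],two=[(335,88),(326,135)],three=[(432,120),(403,170)],four=[(508,203),(460,237)]).items():
    g=f(l,270,5,6,.075); print(n,[np.degrees(np.arctan2(*(x-ctr)[::-1])).round(1) for x in g])
K,P=cal("top");im=np.load("top0.npy")
c=np.array([(437,255),(560,287),(541,373),(417,341)],float);print("top collar",[ (onz(K,P,340+(q[0]+.5)/4-.5,150+(q[1]+.5)/4-.5,np.float64(.081))*1000).round(1) for q in c], np.mean([onz(K,P,340+q[0]/4-.4,150+q[1]/4-.4,np.float64(.081))*1000 for q in c],0))
```

```text
corners [[484.0, -211.7], [527.5, -222.3], [513.4, -284.1], [469.0, -273.2]] [ 498.475 -247.825]
screws [[504.1, -223.1], [492.0, -274.2]] [ 498.05 -248.65] 52.51304599811365 76.67826270014497
slot [[501.3, -236.7], [496.2, -257.4], [498.8, -247.0], [495.7, -246.2], [502.1, -247.8]]
bar [[523.6, -92.4], [530.8, -110.3]] 111.91169958980943
skirt [[505.8, -104.4], [556.5, -116.7], [537.2, -85.9], [524.8, -136.8]] [array([ 531.15, -110.55]), array([ 531.  , -111.35])]
ring [np.float64(110.9), np.float64(110.8)]
one [np.float64(88.0), np.float64(87.6)]
two [np.float64(65.1), np.float64(65.0)]
three [np.float64(43.0), np.float64(42.7)]
four [np.float64(19.7), np.float64(19.7)]
top collar [array([ 524.7, -222.2,   81. ]), array([ 510.6, -282.7,   81. ]), array([ 468.5, -273.6,   81. ]), array([ 482.6, -212.8,   81. ])] [ 496.63772744 -247.80037245   81.        ]
```

```bash
python3 -c "
from h import *
mv([.528,.185,.27],-17.4)"
```

```text
shift mm [-400.4   -9.5  -73.3] rot deg [0.01 3.72 0.  ]
```

Request:
{"fn": "jog_arm", "kwargs": {
  "motion": [-400,-10,-73,0,3.7,0,-400,-10,-73,0,3.7,0,-400,-10,-73,0,3.7,0,-400,-10,-73,0,3.7,0,-400,-10,-73,0,3.7,0,-400,-10,-73,0,3.7,0,-400,-10,-73,0,3.7,0,-400,-10,-73,0,3.7,0,-400,-10,-73,0,3.7,0,-400,-10,-73,0,3.7,0]
}}

```text
time_s: 2.95
position: [0.528, 0.184, 0.2705]
tcp_rot: [[-0.299, -0.0, 0.954], [-0.954, -0.0, -0.299], [0.001, -1.0, -0.0]]
force: [0.2, 0.0, 0.6]
opening: 0.999
```

Run:
```python
from h import *
s=bot.read_state(); print(s["time_s"],s["position"],s["tcp_rot"].round(4),s["qvel"].round(2))
im,D=bot.capture("wrist"); np.savez("w2.npz",im=im,D=D,R=s["tcp_rot"],p=s["position"])
cv2.imwrite("pics/w2.png",im[:,:,::-1])
cr=im[130:290,240:400][:,:,::-1]; cv2.imwrite("pics/w2k.png",cv2.resize(cr,None,fx=3.7,fy=3.7,interpolation=cv2.INTER_CUBIC))
```

```text
2.95 [0.52802599 0.18396604 0.27045775] [[-2.992e-01 -4.000e-04  9.542e-01]
 [-9.542e-01 -4.000e-04 -2.992e-01]
 [ 5.000e-04 -1.000e+00 -3.000e-04]] [ 0.03 -0.04 -0.17  0.08 -0.04  0.05]
```

View pics/w2.png

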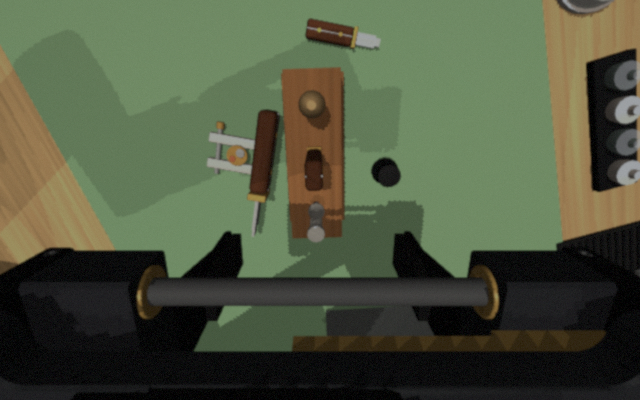

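View pics/w2k.png

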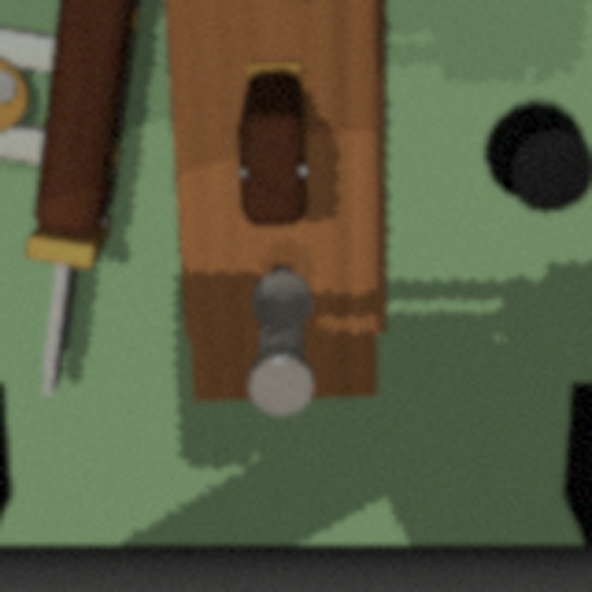

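Run:
```python
from h import *
w=np.load("w2.npz");im=w["im"];D=w["D"];K,P=cal("wrist",dict(tcp_rot=w["R"],position=w["p"]));X=cloud(K,P,D)
def f(c,u0,v0,k,z): 
    c=np.array(c,float); return (onz(K,P,u0+(c[:,0]+.5)/k-.5,v0+(c[:,1]+.5)/k-.5,z)[:,:2]*1000).round(1)
print("board z",np.nanmedian(X[140:230,328:338,2]),"knife top z",np.nanmedian(X[165:188,309:319,2]),X[177,314])
t=f([(241,150),(307,150),(274,110),(274,222),(274,166),(242,172),(304,172)],240,130,3.7,.145);print("top",t.tolist(), np.linalg.norm(t[0]-t[1]),np.linalg.norm(t[2]-t[3]))
# board edges from mask rows
hsv=cv2.cvtColor(im,cv2.COLOR_RGB2HSV).astype(int);m=(hsv[...,0]<15)&(hsv[...,1]>110)&(hsv[...,2]>60)
L=[];Rr=[]
for v in range(75,230,3):
    u=np.flatnonzero(m[v,275:360])+275
    if len(u): L.append((u.min(),v));Rr.append((u.max(),v))
for n,e in (("L",L),("R",Rr)):
    e=np.array(e);W=onz(K,P,e[:,0],e[:,1],.067)[:,:2]*1000
    l=cv2.fitLine(W.astype(np.float32),cv2.DIST_HUBER,0,.01,.01).ravel(); a=np.degrees(np.arctan2(l[1],l[0]));print(n,a%180,l[2:],[tuple(x) for x in e[::10]])
for p in ((516,193),(528,192)): print(p)
```

```text
board z 0.06886735431605268 knife top z 0.14692553835812344 [0.53007901 0.20042563 0.14671241]
top [[524.1, 208.3], [539.0, 203.6], [534.4, 215.1], [526.2, 189.0], [530.4, 202.3], [522.6, 203.1], [536.7, 198.7]] 15.623699945915483 27.3578142401764
L 74.542435 [504.87762 223.61818] [(np.int64(282), np.int64(75)), (np.int64(284), np.int64(105)), (np.int64(286), np.int64(135)), (np.int64(288), np.int64(165)), (np.int64(290), np.int64(195)), (np.int64(293), np.int64(225))]
R 74.073425 [567.38513 219.98967] [(np.int64(341), np.int64(75)), (np.int64(342), np.int64(105)), (np.int64(342), np.int64(135)), (np.int64(342), np.int64(165)), (np.int64(342), np.int64(195)), (np.int64(338), np.int64(225))]
(516, 193)
(528, 192)
```

Run:
```python
from h import *
w=np.load("w2.npz");K,P=cal("wrist",dict(tcp_rot=w["R"],position=w["p"]))
g=lambda u,v,z:(onz(K,P,np.float64(u),np.float64(v),z)[:2]*1000)
a=g(312,103,.134);b=g(315.6,233.7,.134);d=a-b;print(a,b,(a+b)/2,np.linalg.norm(d),np.degrees(np.arctan2(d[1],d[0])))
# board end edges: far (v~70) and near (v~237)
print(g(282,70,.067),g(342,69,.067),g(293,237,.067),g(342,237,.067))
K,P=cal("top"); im=np.load("top0.npy")
t=[(183/2.35+0,0)]
g=lambda u,v,z:(onz(K,P,np.float64(u),np.float64(v),z)[:2]*1000)
# topseg crop origin (170,140) scale 2.35 : front long edge and ends
for q in ((45,158),(248,227),(83,95),(266,155)): print("top",g(170+q[0]/2.35,140+q[1]/2.35,.067))
# knife, file, sd top in topA: origin (160,130), fx 4.4, fy 3.52
for n,q,z in (("knife",(295,262),.145),("file",(165,234),.134),("sd",(437,300),.134)): print(n,g(160+q[0]/4.4,130+q[1]/3.52,z))
```

```text
[547.05041711 260.07902792] [513.3261707  142.83287553] [530.18829391 201.45595173] 121.99993871292075 73.95284513313224
[526.08778736 299.69323781] [585.35576032 282.12128678] [476.39979204 117.96544357] [533.06081899 100.21181026]
top [524.29745612 287.90699844]
top [470.74670056 116.0296891 ]
top [578.14387387 258.15951302]
top [531.48903571 102.71273885]
knife [529.27962666 199.15701338]
file [542.82931346 255.68617868]
sd [511.34538509 141.55194739]
```

Run:
```python
from h import *
for n in ("side","top"):
    im,D=bot.capture(n);np.savez(n+"2.npz",im=im,D=D); 
    cv2.imwrite(f"pics/{n}2.png",im[:,:,::-1])
K,P=cal("top");X=cloud(K,P,D)
w=np.load("w2.npz");K,P=cal("wrist",dict(tcp_rot=w["R"],position=w["p"]));X=cloud(K,P,w["D"])
for u,v in ((265,115),(262,150),(258,190),(255,225),(312,32),(330,34),(350,38),(370,42),(240,60)): print(u,v,X[v,u].round(3))
```

```text
265 115 [0.49  0.263 0.046]
262 150 [0.473 0.226 0.047]
258 190 [0.451 0.182 0.046]
255 225 [0.429 0.137 0.039]
312 32 [0.568 0.333 0.017]
330 34 [0.587 0.325 0.016]
350 38 [0.608 0.314 0.017]
370 42 [0.63  0.303 0.013]
240 60 [0.477 0.332 0.005]
```

View pics/side2.png

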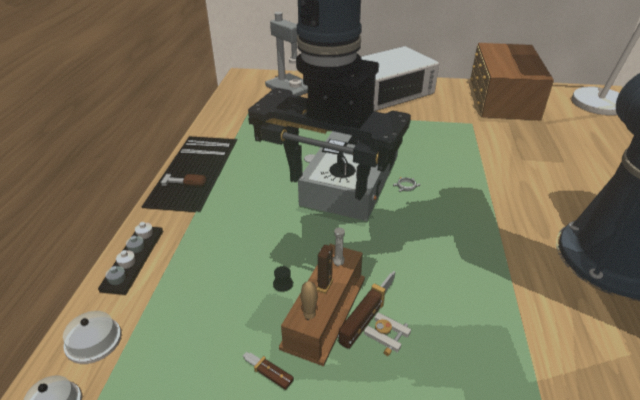

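View pics/top2.png

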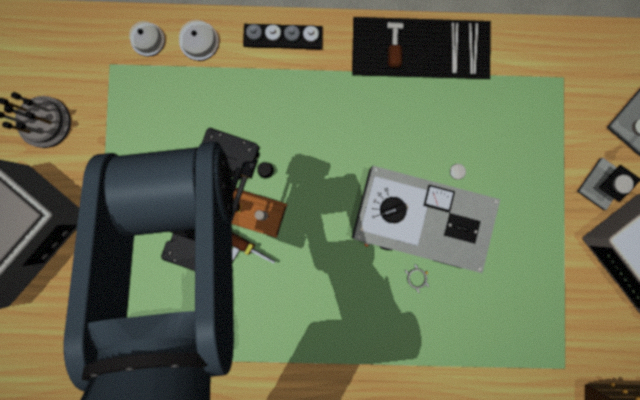

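```bash
python3 -c "
from h import *
mv([.5303,.2018,.115],-16.5)"
```

```text
shift mm [-17.4 155.6  -3.1] rot deg [ 0.01 -0.9   0.01]
```

Request:
{"fn": "jog_arm", "kwargs": {
  "motion": [-17.4,10,-3.1,0,-0.9,0,-17.4,40,-3.1,0,-0.9,0,-17.4,75,-3.1,0,-0.9,0,-17.4,105,-3.1,0,-0.9,0,-17.4,130,-3.1,0,-0.9,0,-17.4,148,-3.1,0,-0.9,0,-17.4,155.5,-3.1,0,-0.9,0,-17.4,155.5,-3.1,0,-0.9,0]
}}

```text
time_s: 4.1
position: [0.5299, 0.2034, 0.1144]
tcp_rot: [[-0.282, -0.001, 0.959], [-0.959, -0.0, -0.282], [0.0, -1.0, -0.001]]
force: [0.1, -0.3, -0.6]
opening: 1.0
```

Run:
```python
from h import *
s=bot.read_state(); print(s["time_s"],s["position"],s["force"])
im,D=bot.capture("wrist"); cv2.imwrite("pics/w3.png",im[:,:,::-1])
```

```text
4.1 [0.52994029 0.20338143 0.1144472 ] [ 0.08297858 -0.32019524 -0.63694731]
```

View pics/w3.png

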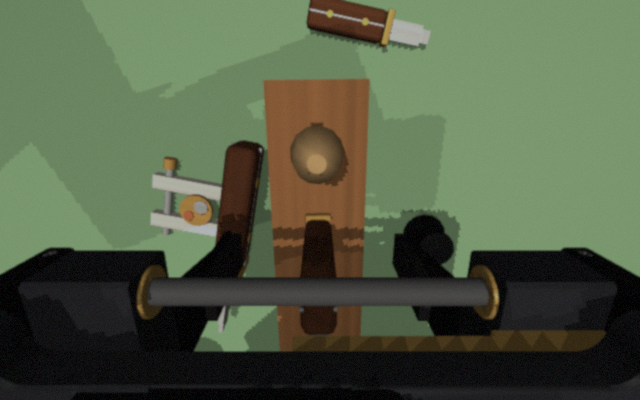

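Request:
{"fn": "jog_arm", "kwargs": {
  "motion": [0,0,0,0,0,0,0,0,0,0,0,0,0,0,0,0,0,0,0,0,0,0,0,0,0,0,0,0,0,0,0,0,0,0,0,0,0,0,0,0,0,0,0,0,0,0,0,0],
  "gripper": 0
}}

```text
time_s: 5.15
position: [0.5302, 0.203, 0.115]
tcp_rot: [[-0.282, -0.0, 0.959], [-0.959, 0.0, -0.282], [-0.0, -1.0, -0.0]]
force: [0.8, 0.1, 0.6]
opening: 0.182
```

Request:
{"fn": "jog_arm", "kwargs": {
  "motion": [0,-4,0,0,0,0,0,-12,0,0,0,0,0,-24,0,0,0,0,0,-40,0,0,0,0,0,-65,0,0,0,0,0,-95,0,0,0,0,0,-125,0,0,0,0,0,-140,0,0,0,0]
}}

```text
time_s: 6.15
position: [0.531, 0.2032, 0.2579]
tcp_rot: [[-0.282, 0.004, 0.959], [-0.959, 0.001, -0.282], [-0.002, -1.0, 0.004]]
force: [0.6, 0.5, -0.8]
opening: 0.181
```

Run:
```python
from h import *
s=bot.read_state(); print(s["time_s"],s["position"],s["force"],s["opening"])
im,D=bot.capture("wrist"); cv2.imwrite("pics/w4.png",im[:,:,::-1])
im,D=bot.capture("side"); cv2.imwrite("pics/s4.png",cv2.resize(im[50:300,200:480,::-1],None,fx=2.2,fy=2.2))
mv([.4984,-.2478,.255],-13.35)
```

```text
6.15 [0.53098702 0.20316009 0.25787261] [ 0.59498646  0.54830165 -0.80265533] 0.1806777302576595
shift mm [441.9   1.8  95.8] rot deg [-0.24 -3.04 -0.11]
```

View pics/w4.png

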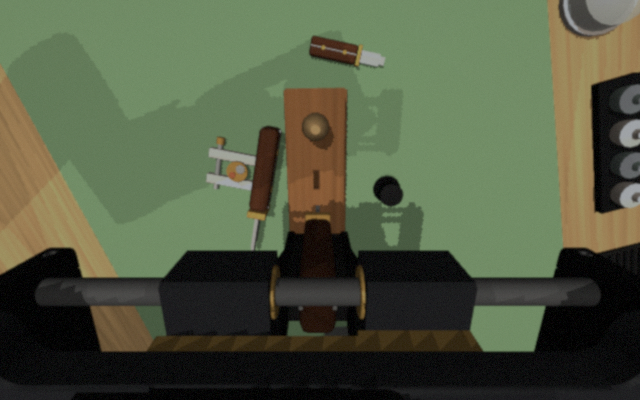

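View pics/s4.png

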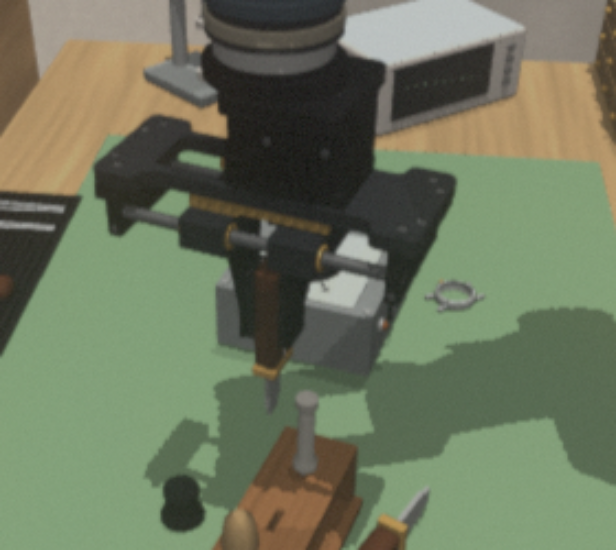

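Run:
```python
from h import *
c=bot.get_calibration("wrist");K,P=c["mtx"],c["hand_eye"]
for xk in (-2,0,1,2):
  print(xk,proj(K,P,np.array([[-15+xk,42,-8],[-15+xk,42,8],[-15+xk,48,-8],[-15+xk,48,8],[-14+xk,-30,-8],[14+xk,-30,-8],[14+xk,-30,8]])/1000).round(1).tolist())
im=cv2.imread("pics/w4.png");cv2.imwrite("pics/w4k.png",cv2.resize(im[200:345,280:360],None,fx=4,fy=4,interpolation=cv2.INTER_CUBIC))
```

```text
-2 [[304.6, 207.7], [330.1, 207.7], [305.0, 204.6], [329.8, 204.6], [297.8, 269.5], [299.0, 326.5], [335.9, 326.5]]
0 [[304.6, 210.7], [330.1, 210.7], [305.0, 207.5], [329.7, 207.5], [297.9, 273.8], [299.1, 330.3], [335.8, 330.3]]
1 [[304.7, 212.2], [330.1, 212.2], [305.0, 208.9], [329.7, 209.0], [297.9, 276.0], [299.1, 332.2], [335.7, 332.2]]
2 [[304.7, 213.7], [330.1, 213.7], [305.0, 210.4], [329.7, 210.4], [298.0, 278.1], [299.1, 334.1], [335.7, 334.1]]
```

View pics/w4k.png

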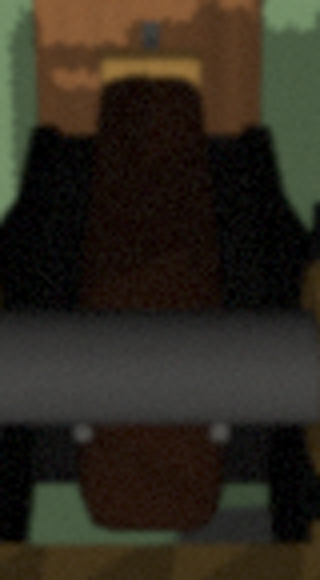

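Run:
```python
from h import *
w=np.load("w2.npz");K,P=cal("wrist",dict(tcp_rot=w["R"],position=w["p"]))
g=lambda u,v,z:(onz(K,P,np.float64(u),np.float64(v),z)[:2]*1000)
yd=np.array([np.cos(np.radians(73.5)),np.sin(np.radians(73.5))])
p=g(240+274/3.7,130+65/3.7,.067);print("w2 shoulder front bottom",p,"-15:",p-15*yd)
p=g(240+274/3.7,130+76/3.7,.073);print("w2 shoulder ledge top",p,"-14:",p-14*yd)
s=bot.read_state();K,P=cal("wrist",s)
im=cv2.imread("pics/w4.png");cv2.imwrite("pics/w4s.png",cv2.resize(im[160:220,285:350],None,fx=8,fy=8,interpolation=cv2.INTER_CUBIC))
print(g(316,179,.067))
```

```text
w2 shoulder front bottom [533.47921596 213.62942046] -15: [529.21898578 199.24712443]
w2 shoulder ledge top [532.83409339 211.39369905] -14: [528.85787857 197.97022276]
[529.94046368 201.36007865]
```

View pics/w4s.png

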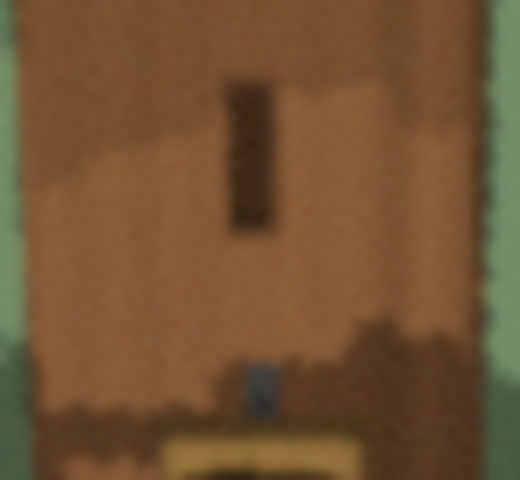

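Run:
```python
from h import *
s=bot.read_state(); print(s["time_s"],s["position"],s["tcp_rot"].round(4),s["force"])
mv([.4991,-.2449,.255],-13.35)
mv([.4991,-.2449,.255],-13.35,[.5303,.2024,.2552],-16.5)
```

```text
6.25 [0.53116515 0.20318629 0.25733963] [[-2.822e-01  4.500e-03  9.594e-01]
 [-9.594e-01  8.000e-04 -2.822e-01]
 [-2.000e-03 -1.000e+00  4.100e-03]] [ 0.76665928  0.38479518 -0.52349148]
shift mm [438.9   1.8  95.7] rot deg [-0.24 -3.04 -0.11]
shift mm [4.377e+02 2.000e-01 9.710e+01] rot deg [ 0.   -3.15  0.  ]
```

Request:
{"fn": "jog_arm", "kwargs": {
  "motion": [15,0,3,0,-0.5,0,50,0,11,0,-1,0,100,0,22,0,-1.5,0,155,0,34,0,-2,0,215,0,47,0,-2.5,0,275,0,60,0,-3,0,335,0,74,0,-3.15,0,385,0,85,0,-3.15,0,420,0,93,0,-3.15,0,435,0,96,0,-3.15,0,438,0,96.5,0,-3.15,0,438,0,96.5,0,-3.15,0,438,0,96.5,0,-3.15,0]
}}

```text
time_s: 7.88
position: [0.4991, -0.2429, 0.255]
tcp_rot: [[-0.227, -0.0, 0.974], [-0.974, 0.001, -0.227], [-0.001, -1.0, -0.001]]
force: [0.4, -0.3, -0.7]
opening: 0.182
```

Run:
```python
from h import *
s=bot.read_state(); print(s["time_s"],s["position"],s["tcp_rot"].round(4),s["force"],s["opening"])
im,D=bot.capture("wrist"); cv2.imwrite("pics/w5.png",im[:,:,::-1]); np.savez("w5.npz",im=im,D=D,R=s["tcp_rot"],p=s["position"])
cv2.imwrite("pics/w5s.png",cv2.resize(im[150:240,270:370,::-1],None,fx=6,fy=6,interpolation=cv2.INTER_CUBIC))
```

```text
7.875 [ 0.49911083 -0.24292858  0.25498835] [[-2.274e-01 -4.000e-04  9.738e-01]
 [-9.738e-01  7.000e-04 -2.274e-01]
 [-6.000e-04 -1.000e+00 -6.000e-04]] [ 0.40212334 -0.30171345 -0.65187447] 0.18235989796128366
```

View pics/w5s.png

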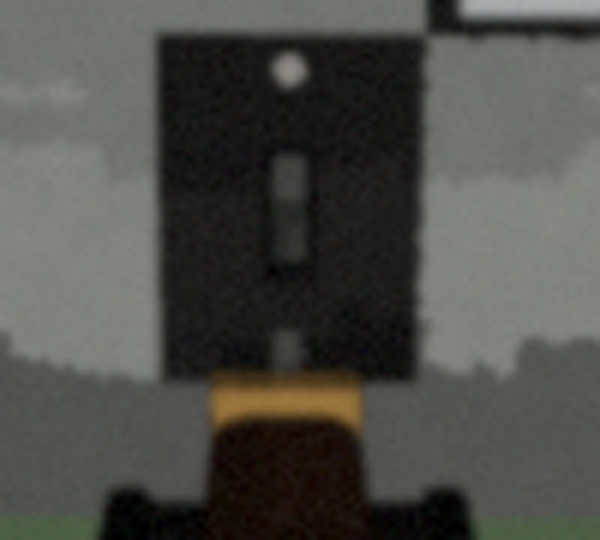

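Run:
```python
from h import *
w=np.load("w5.npz");K,P=cal("wrist",dict(tcp_rot=w["R"],position=w["p"]))
g=lambda u,v,z:(onz(K,P,np.float64(u),np.float64(v),z)[:2]*1000)
U=lambda c:(270+(c[0]+.5)/6-.5,150+(c[1]+.5)/6-.5)
R=w["R"];p=w["p"]
def t(c,z):
    q=np.array([*g(*U(c),z)/1000,z]); return (R.T@(q-p)*1000).round(1), (q*1000).round(1)
print("slot ctr",t((290,210),.081),"ends",t((290,152),.081)[0],t((290,268),.081)[0],"sides",t((272,210),.081)[0],t((310,210),.081)[0])
print("screw1",t((289,70),.081)); print("collar corners",[t(c,.081)[0].tolist() for c in((160,36),(425,36),(418,380),(163,380))])
zs=p[2]-.048
print("shoulder front bot",[t((x,376),zs)[0].tolist() for x in (211,286,361)],"ledge",t((286,415),zs+.006)[0])
print("blade tip front",t((287,330),p[2]-.086)[0],t((273,350),p[2]-.07)[0],t((302,350),p[2]-.07)[0])
```

```text
slot ctr (array([  4.3, 174. ,   0.6]), array([ 498.6, -247.2,   81. ])) ends [ -6.1 174.    0.6] [ 15.  174.    0.6] sides [  4.3 174.   -2.5] [  4.3 174.    4.1]
screw1 (array([-20.5, 174. ,   0.4]), array([ 504.1, -223. ,   81. ]))
collar corners [[-26.3, 174.0, -21.5], [-26.4, 174.0, 23.6], [36.1, 174.0, 23.7], [36.1, 174.0, -22.2]]
shoulder front bot [[-11.7, 48.0, -8.2], [-11.7, 48.0, -0.1], [-11.7, 48.0, 8.0]] ledge [-9.6 42.  -0.1]
blade tip front [-3.9 86.   0. ] [-6.8 70.  -1.7] [-6.8 70.   1.8]
```

Request:
{"fn": "jog_arm", "kwargs": {
  "motion": [1.3,10,0.7,0,0,0,1.3,30,0.7,0,0,0,1.3,55,0.7,0,0,0,1.3,70,0.7,0,0,0,1.3,78,0.7,0,0,0,1.3,78,0.7,0,0,0,1.3,78,0.7,0,0,0]
}}

```text
time_s: 8.8
position: [0.5, -0.2462, 0.1777]
tcp_rot: [[-0.229, 0.001, 0.973], [-0.973, -0.001, -0.229], [0.001, -1.0, 0.001]]
force: [-0.2, -1.0, -0.6]
opening: 0.183
```

Run:
```python
from h import *
s=bot.read_state(); print(s["time_s"],s["position"],s["tcp_rot"].round(4),s["force"],s["opening"])
im,D=bot.capture("wrist"); np.savez("w6.npz",im=im,D=D,R=s["tcp_rot"],p=s["position"])
cv2.imwrite("pics/w6s.png",cv2.resize(im[150:240,270:370,::-1],None,fx=6,fy=6,interpolation=cv2.INTER_CUBIC))
```

```text
8.8 [ 0.50002412 -0.24622429  0.17771668] [[-2.290e-01  1.300e-03  9.734e-01]
 [-9.734e-01 -1.000e-03 -2.290e-01]
 [ 7.000e-04 -1.000e+00  1.500e-03]] [-0.18566835 -1.04060238 -0.63913198] 0.1832373875715548
```

View pics/w6s.png

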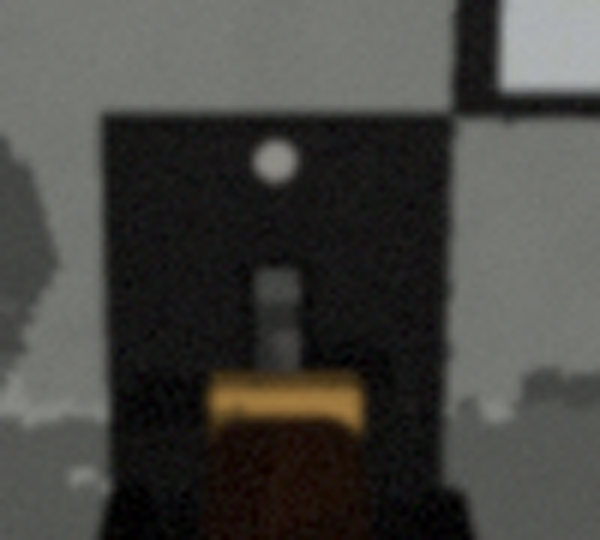

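Run:
```python
from h import *
w=np.load("w6.npz");K,P=cal("wrist",dict(tcp_rot=w["R"],position=w["p"]))
g=lambda u,v,z:(onz(K,P,np.float64(u),np.float64(v),z)[:2]*1000)
U=lambda c:(270+(c[0]+.5)/6-.5,150+(c[1]+.5)/6-.5)
R=w["R"];p=w["p"]
def t(c,z):
    q=np.array([*g(*U(c),z)/1000,z]); return (R.T@(q-p)*1000).round(1), (q*1000).round(1)
print("slot near end",t((277,268),.081),"sides",t((254,290),.081)[0],t((302,290),.081)[0])
print("screw1",t((275,161),.081)); print("collar top corners",[t(c,.081)[0].tolist() for c in((103,113),(455,113))])
zs=p[2]-.048
print("shoulder front bot",[t((x,374),zs)[0].tolist() for x in (208,286,365)],"ledge",t((286,415),zs+.006)[0])
s=bot.read_state();print(s["position"],s["qvel"].round(2))
```

```text
slot near end (array([-8.9, 96.7, -1.3]), array([ 500.9, -237.4,   81. ])) sides [-5.8 96.7 -4.4] [-5.8 96.7  2.1]
screw1 (array([-23.6,  96.7,  -1.5]), array([ 504.1, -223. ,   81. ]))
collar top corners [[-30.0, 96.7, -23.9], [-30.0, 96.7, 21.9]]
shoulder front bot [[-12.0, 48.0, -8.5], [-12.0, 48.0, -0.1], [-12.0, 48.0, 8.5]] ledge [-9.6 42.  -0.1]
[ 0.50000993 -0.24623296  0.17781589] [ 0.07 -0.25  0.11 -0.03 -0.01 -0.02]
```

Request:
{"fn": "jog_arm", "kwargs": {
  "motion": [-1.3,2,-1.1,0,0,0,-1.3,4,-1.1,0,0,0,-1.3,8,-1.1,0,0,0,-1.3,11,-1.1,0,0,0,-1.3,14,-1.1,0,0,0,-1.3,17,-1.1,0,0,0,-1.3,20,-1.1,0,0,0]
}}

```text
time_s: 9.72
position: [0.4987, -0.2444, 0.1568]
tcp_rot: [[-0.229, -0.0, 0.973], [-0.973, 0.0, -0.229], [-0.0, -1.0, -0.0]]
force: [0.0, -0.1, -1.3]
opening: 0.182
```

Run:
```python
from h import *
s=bot.read_state(); print(s["time_s"],s["position"],s["tcp_rot"].round(4),s["force"],s["moment"],s["opening"])
im,D=bot.capture("wrist"); np.savez("w7.npz",im=im,D=D,R=s["tcp_rot"],p=s["position"])
cv2.imwrite("pics/w7s.png",cv2.resize(im[150:240,270:370,::-1],None,fx=6,fy=6,interpolation=cv2.INTER_CUBIC))
```

```text
9.725 [ 0.49874795 -0.2443736   0.15680424] [[-0.2291 -0.      0.9734]
 [-0.9734  0.     -0.2291]
 [-0.     -1.     -0.    ]] [ 0.03072897 -0.14114881 -1.27691809] [-0.05873669 -0.06733316  0.01073517] 0.1815888583630437
```

View pics/w7s.png

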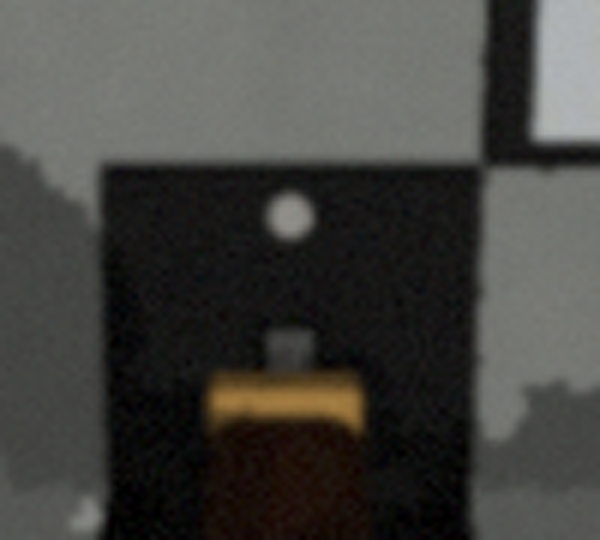

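Request:
{"fn": "jog_arm", "kwargs": {
  "motion": [0,3,0.4,0,0,0,0,7,0.4,0,0,0,0,11,0.4,0,0,0,0,15,0.4,0,0,0,0,19,0.4,0,0,0,0,22,0.4,0,0,0,0,24,0.4,0,0,0]
}}

```text
time_s: 10.65
position: [0.4991, -0.2444, 0.1328]
tcp_rot: [[-0.229, -0.0, 0.973], [-0.973, 0.0, -0.229], [-0.0, -1.0, -0.0]]
force: [-0.0, 0.2, -0.8]
opening: 0.178
```

Request:
{"fn": "jog_arm", "kwargs": {
  "motion": [0,1,0,0,0,0,0,2,0,0,0,0,0,3,0,0,0,0,0,4,0,0,0,0,0,4,0,0,0,0]
}}

```text
time_s: 11.28
position: [0.4991, -0.2445, 0.129]
tcp_rot: [[-0.229, 0.0, 0.973], [-0.973, -0.0, -0.229], [0.0, -1.0, 0.0]]
force: [0.1, -0.4, -0.9]
opening: 0.185
```

Request:
{"fn": "jog_arm", "kwargs": {
  "motion": [0,1,0,0,0,0,0,1.5,0,0,0,0,0,2,0,0,0,0,0,2,0,0,0,0]
}}

```text
time_s: 11.78
position: [0.4992, -0.2445, 0.129]
tcp_rot: [[-0.229, 0.001, 0.973], [-0.973, -0.001, -0.229], [0.0, -1.0, 0.001]]
force: [-2.9, 1.8, 12.1]
opening: 0.182
```

Run:
```python
from h import *
s=bot.read_state(); print(s["time_s"],s["position"],s["force"],s["moment"],s["opening"])
im,D=bot.capture("wrist")
cv2.imwrite("pics/w8s.png",cv2.resize(im[150:240,270:370,::-1],None,fx=6,fy=6,interpolation=cv2.INTER_CUBIC))
```

```text
11.775 [ 0.49916884 -0.24447166  0.12895398] [-2.91106268  1.84645821 12.06704624] [ 0.29116859  0.47266417 -0.01874828] 0.1823313812550122
```

View pics/w8s.png

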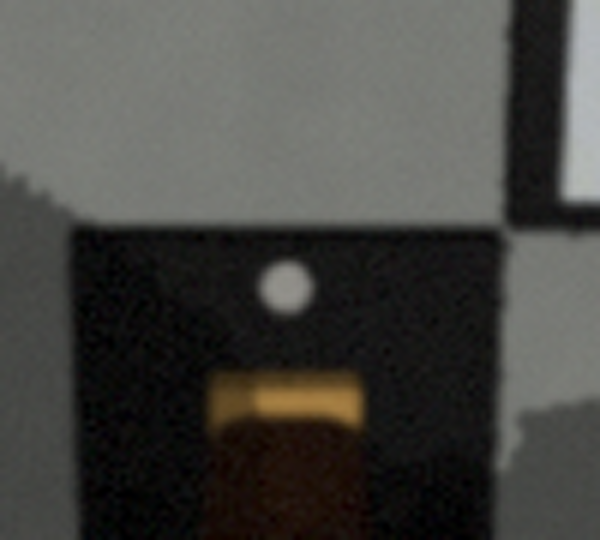

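Request:
{"fn": "jog_arm", "kwargs": {
  "motion": [0,-1.5,0,0,0,0,0,-1.5,0,0,0,0,0,-1.5,0,0,0,0,0,-1.5,0,0,0,0,0,-1.5,0,0,0,0],
  "gripper": 0.6
}}

```text
time_s: 12.45
position: [0.4991, -0.2444, 0.1283]
tcp_rot: [[-0.229, -0.0, 0.973], [-0.973, 0.0, -0.229], [-0.0, -1.0, -0.0]]
force: [0.2, 0.1, -0.1]
opening: 0.582
```

Run:
```python
from h import *
s=bot.read_state(); print(s["time_s"],s["position"],s["force"],s["opening"])
im,D=bot.capture("wrist"); cv2.imwrite("pics/w9.png",im[:,:,::-1])
mv([.531,-.1112,.25],21.5)
```

```text
12.45 [ 0.49906195 -0.24441604  0.12832669] [ 0.21013823  0.07932442 -0.08651268] 0.5815085659597057
shift mm [-137.  -121.6    0.5] rot deg [ 1.000e-02 -3.474e+01 -1.000e-02]
```

View pics/w9.png

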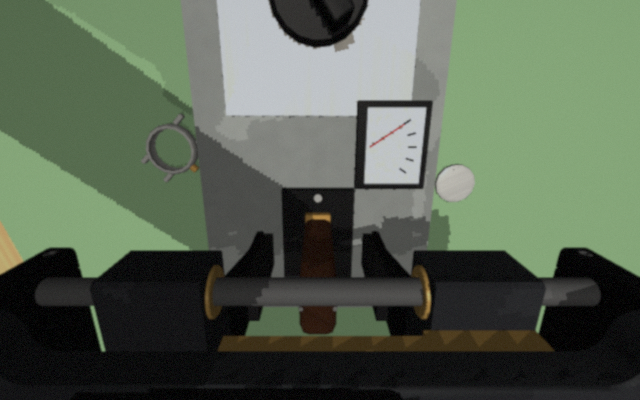

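Request:
{"fn": "jog_arm", "kwargs": {
  "motion": [0,-8,0,0,0,0,0,-25,0,0,0,0,0,-50,0,0,0,0,0,-80,0,0,0,0,0,-105,0,0,0,0,0,-115,0,0,0,0,-30,-121.5,0,0,-5,0,-70,-121.5,0,0,-15,0,-110,-121.5,0.5,0,-25,0,-132,-121.5,0.5,0,-34,0,-137,-121.5,0.5,0,-34.7,0,-137,-121.5,0.5,0,-34.7,0,-137,-121.5,0.5,0,-34.7,0]
}}

```text
time_s: 14.12
position: [0.5309, -0.1122, 0.2499]
tcp_rot: [[0.364, -0.0, 0.932], [-0.932, -0.0, 0.364], [0.0, -1.0, -0.0]]
force: [-0.4, -0.6, -0.4]
opening: 0.598
```

Run:
```python
from h import *
s=bot.read_state(); print(s["time_s"],s["position"],s["tcp_rot"].round(4),s["force"],s["opening"])
im,D=bot.capture("wrist"); cv2.imwrite("pics/w10.png",im[:,:,::-1]); np.savez("w10.npz",im=im,D=D,R=s["tcp_rot"],p=s["position"])
im,D=bot.capture("side"); cv2.imwrite("pics/s10.png",cv2.resize(im[90:270,250:450,::-1],None,fx=3.3,fy=3.3,interpolation=cv2.INTER_CUBIC))
```

```text
14.125 [ 0.53088411 -0.11220412  0.24991889] [[ 3.636e-01 -2.000e-04  9.316e-01]
 [-9.316e-01 -3.000e-04  3.636e-01]
 [ 2.000e-04 -1.000e+00 -3.000e-04]] [-0.39651486 -0.59030789 -0.39011991] 0.598478486906168
```

View pics/w10.png

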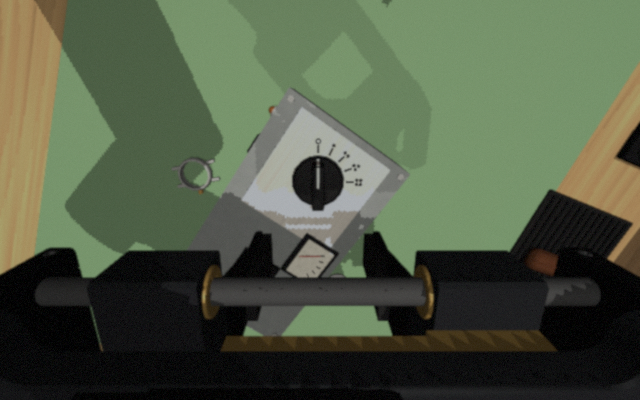

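View pics/s10.png

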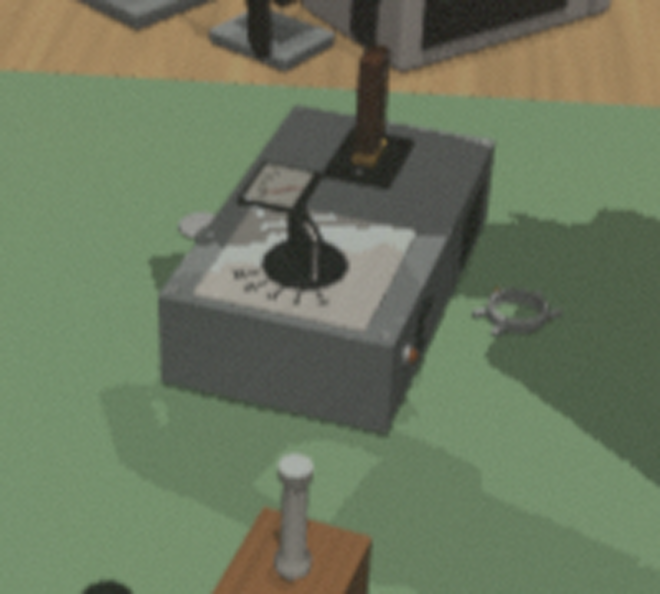

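Run:
```python
from h import *
w=np.load("w10.npz");K,P=cal("wrist",dict(tcp_rot=w["R"],position=w["p"]));im=w["im"]
V=cv2.cvtColor(im,cv2.COLOR_RGB2HSV)[...,2];m=np.zeros(V.shape,np.uint8);m[150:215,285:350]=V[150:215,285:350]<75
m=cv2.morphologyEx(m,cv2.MORPH_OPEN,np.ones((9,9)));c=max(cv2.findContours(m,0,1)[0],key=cv2.contourArea)[:,0]
x,r=cv2.minEnclosingCircle((onz(K,P,c[:,0],c[:,1],.0825)[:,:2]*1000).astype(np.float32));print(x,r)
R=w["R"];print("tool",R.T@(np.array([x[0]/1000,x[1]/1000,.0825])-w["p"])*1000)
cv2.imwrite("pics/w10d.png",cv2.resize(im[130:220,270:370,::-1],None,fx=6,fy=6,interpolation=cv2.INTER_CUBIC))
mv([.531,-.1112,.1085],21.5)
```

```text
(531.4107055664062, -113.33092498779297) 28.36229705810547
tool [1.21151584e+00 1.67419078e+02 1.29820526e-01]
shift mm [ -0.9 141.5   0.5] rot deg [ 0.01 -0.16  0.01]
```

View pics/w10d.png

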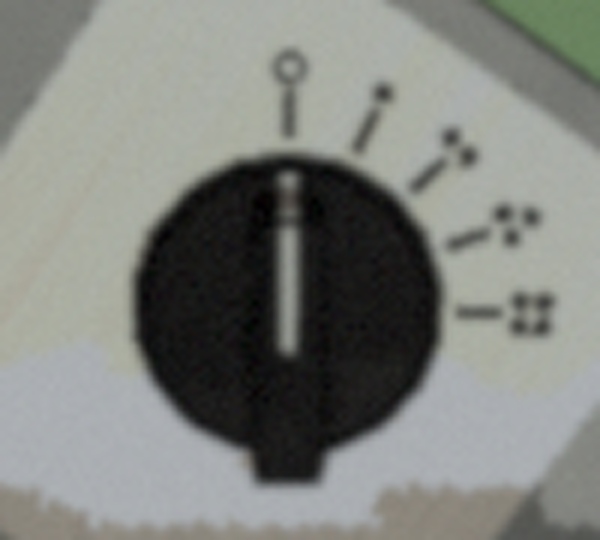

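Request:
{"fn": "jog_arm", "kwargs": {
  "motion": [-0.7,15,0.3,0,0,0,-0.7,45,0.3,0,0,0,-0.7,80,0.3,0,0,0,-0.7,105,0.3,0,0,0,-0.7,122,0.3,0,0,0,-0.7,134,0.3,0,0,0,-0.7,141,0.3,0,0,0,-0.7,141,0.3,0,0,0]
}}

```text
time_s: 15.22
position: [0.5309, -0.1104, 0.1087]
tcp_rot: [[0.366, -0.001, 0.931], [-0.931, 0.0, 0.366], [-0.0, -1.0, -0.0]]
force: [-0.2, 0.5, 0.5]
opening: 0.6
```

Request:
{"fn": "jog_arm", "kwargs": {
  "motion": [0,0,0,0,0,0,0,0,0,0,0,0,0,0,0,0,0,0,0,0,0,0,0,0,0,0,0,0,0,0,0,0,0,0,0,0],
  "gripper": 0
}}

```text
time_s: 15.98
position: [0.5306, -0.1106, 0.1092]
tcp_rot: [[0.366, -0.001, 0.931], [-0.931, -0.0, 0.366], [-0.0, -1.0, -0.001]]
force: [-1.2, -1.0, 3.4]
opening: 0.135
```

Run:
```python
from h import *
s=bot.read_state(); print(s["time_s"],s["position"],s["tcp_rot"].round(4),s["force"],s["moment"],s["opening"],s["opening"]*87,s["joint_positions"].round(1))
im,D=bot.capture("wrist"); cv2.imwrite("pics/w11.png",im[:,:,::-1])
```

```text
15.975 [ 0.53061139 -0.11058732  0.10919003] [[ 3.657e-01 -8.000e-04  9.307e-01]
 [-9.307e-01 -1.000e-04  3.657e-01]
 [-2.000e-04 -1.000e+00 -8.000e-04]] [-1.16216331 -1.01307119  3.43483276] [-0.21260897  0.16857046 -0.04295293] 0.13452723713255765 11.703869630532516 [-23.6  35.4 100.6  -0.   44.1 -45. ]
```

View pics/w11.png

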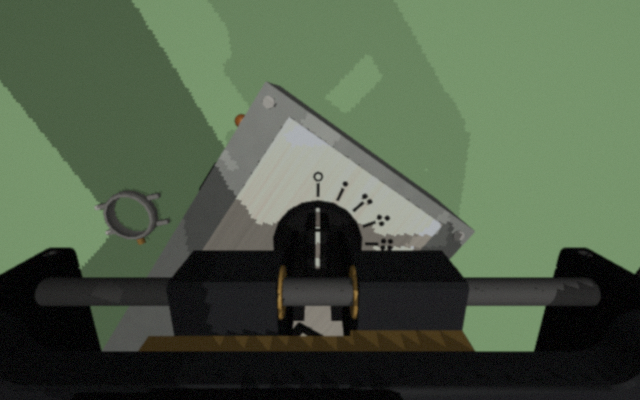

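Request:
{"fn": "jog_arm", "kwargs": {
  "motion": [0,0,0,0,4,0,0,0,0,0,10,0,0,0,0,0,16,0,0,0,0,0,22,0,0,0,0,0,28,0,0,0,0,0,34,0,0,0,0,0,40,0,0,0,0,0,46,0,0,0,0,0,52,0,0,0,0,0,57,0,0,0,0,0,60,0,0,0,0,0,60,0]
}}

```text
time_s: 17.52
position: [0.5313, -0.1107, 0.1092]
tcp_rot: [[-0.622, 0.001, 0.783], [-0.783, -0.001, -0.622], [0.0, -1.0, 0.001]]
force: [-0.6, -1.3, 1.2]
opening: 0.137
```

Run:
```python
from h import *
s=bot.read_state(); print(s["time_s"],s["position"],s["tcp_rot"].round(4),s["force"],s["moment"],s["opening"]*87,s["joint_positions"].round(1))
print("zang",np.degrees(np.arctan2(s["tcp_rot"][1,2],s["tcp_rot"][0,2])))
im,D=bot.capture("wrist"); cv2.imwrite("pics/w12.png",im[:,:,::-1])
```

```text
17.525 [ 0.5313308  -0.11074713  0.10917562] [[-6.221e-01  7.000e-04  7.829e-01]
 [-7.829e-01 -7.000e-04 -6.221e-01]
 [ 1.000e-04 -1.000e+00  1.000e-03]] [-0.63259247 -1.29448016  1.18255598] [-0.30121784  0.05316604  0.10258388] 11.885725210590383 [-23.6  35.4 100.5  -0.   44.   14.9]
zang -38.470787961969364
```

View pics/w12.png

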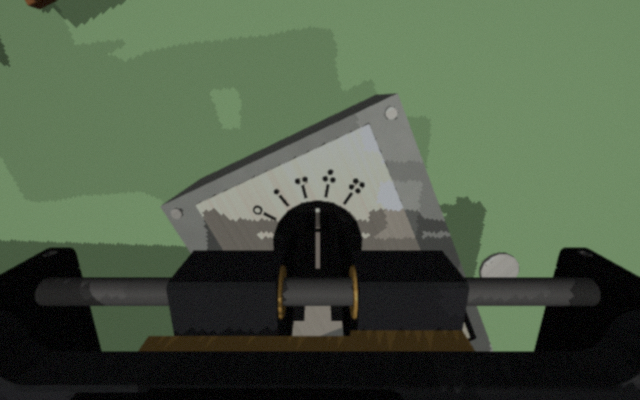

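Request:
{"fn": "jog_arm", "kwargs": {
  "motion": [0,0,0,0,3,0,0,0,0,0,6,0,0,0,0,0,8,0,0,0,0,0,9.2,0,0,0,0,0,9.2,0,0,0,0,0,9.2,0,0,0,0,0,9.2,0,0,0,0,0,9.2,0]
}}

```text
time_s: 18.58
position: [0.5314, -0.1108, 0.1092]
tcp_rot: [[-0.74, 0.001, 0.673], [-0.673, -0.001, -0.74], [-0.0, -1.0, 0.001]]
force: [-0.7, -3.4, 0.9]
opening: 0.136
```

Run:
```python
from h import *
s=bot.read_state(); print(s["time_s"],s["position"],s["force"],s["moment"],s["opening"]*87)
print("zang",np.degrees(np.arctan2(s["tcp_rot"][1,2],s["tcp_rot"][0,2])))
im,D=bot.capture("wrist"); np.savez("w13.npz",im=im,R=s["tcp_rot"],p=s["position"]); cv2.imwrite("pics/w13.png",cv2.resize(im[150:290,240:400,::-1],None,fx=4.2,fy=4.2,interpolation=cv2.INTER_CUBIC))
im,D=bot.capture("side"); cv2.imwrite("pics/s13.png",cv2.resize(im[50:400,200:480,::-1],None,fx=1.7,fy=1.7))
im,D=bot.capture("top"); cv2.imwrite("pics/t13.png",im[:,:,::-1])
```

```text
18.575 [ 0.53144402 -0.11079823  0.10916645] [-0.67008506 -3.43699799  0.85681349] [-0.75809538 -0.11856296  0.18906926] 11.837184801969737
zang -47.73268028132305
```

View pics/w13.png

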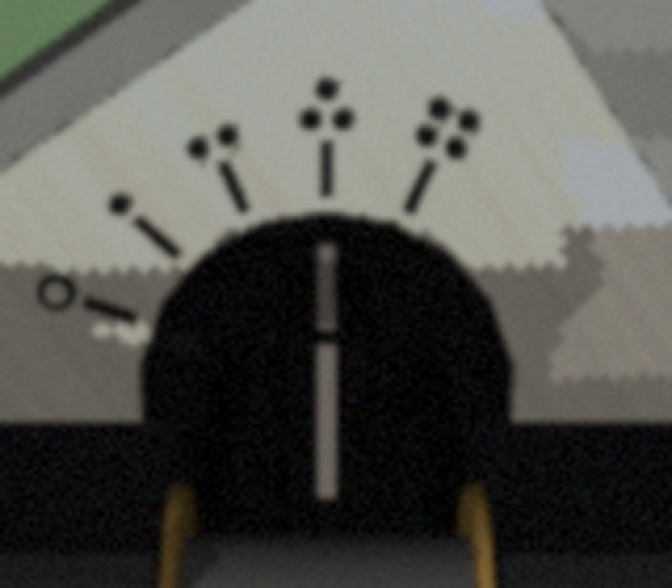

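View pics/s13.png

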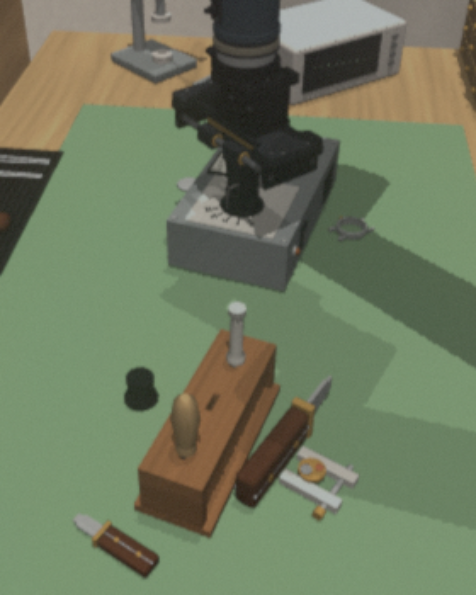

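View pics/t13.png

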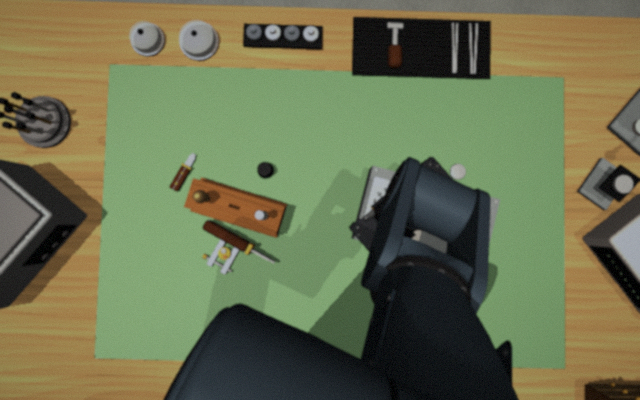

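```bash
python3 -c "
from rig import bot
s=bot.read_state();print(s['time_s'],s['opening'],s['force']);print(bot.hand_in())"
```

```text
18.725 0.1330062999153846 [ 0.70527446 -4.01226081  1.40283073]
the job is handed in; nothing more can be done
None
```

I put the case knife from the middle rack slot into the demagnetiser slot and let it go. I then turned the dial to the third click and handed in at 18.7 s, still gripping it there.

- **Knife:** The shoulder met the collar at the expected height, with about 12 N of push. A side view after release showed it standing upright on the collar. In the last pictures the arm hides the knife, so I could not see it again at hand-in. By the given sizes, the gripper stays about 20 mm or more clear of it.
- **Dial:** I turned it 69.2° (1.21 rad) from rest. In the last wrist picture the pointer lines up with the three-dot mark. The jaws were closed on the bar at about 12 mm.
- **Forces:** The readings I took stayed at or below about 12 N.
- **Look-alike knives:** Both stood upright in the first pictures. They had toppled onto the mat and movement holder by the time the camera reached the rack, before I touched anything. I left them where they fell.
- **Disagreement:** The two ways I measured where the knife sat in the jaws along its width differed by about 3 mm. I used a value in between and corrected it by camera over the slot; the blade went in without resistance.

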